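# Fetch the hand stamp from the deep pot and stamp the carton

## Robot

A 7-joint arm with a two-finger parallel gripper is mounted at the origin on the work surface. World frame = base frame: x ahead of the robot, y to its left, z up, the work surface at z = 0. Lengths are in m, angles in rad, forces in N, time in s.
With the tool pointing down it reaches from about 0.4 to 0.85 m from the base axis. Payload 10.4 kg.
Tool frame: the origin (TCP) lies at the very end of the fingers, on their centre line; the grasp point (between the pads) lies 19 mm behind it; z points along the fingers, y is the direction in which the jaws open and shut (so a half turn about z gives the same grasp; the last joint's range is limited). The gripper opens to 87 mm and grips with 3 to 60 N. Pads are 19 mm wide; open, the fingers measure 117 mm over their backs; the gripper's body (75 mm by 190 mm) begins 51 mm behind the grasp point.
Start: joints at [-1.366, 0.332, -0.065, 1.46, 0.022, 1.35, -0.088], TCP at [0.141, 0.609, 0.198] pointing down, gripper open.
Joint ranges: [-2.6, 2.6], [-0.5, 2.12], [-1.47, 1.34], [0.16, 2.42], [-1.27, 4.41], [0.06, 2.06], [-2.6, 2.6]. Speed limits (rad/s): [2.22, 2.22, 2.79, 2.79, 3.14, 3.14, 3.14].

## Interface

Orientations are given as a unit quaternion [x, y, z, w].
In Python, from bench import read_state, imaging, r gives the robot as it stands. The module is installed in compiled form; this text tells all that it offers.
- The arm moves only by the tool move_arm, never from a script. Its argument "series" is a list of rows, each a list of 4 numbers: the shift along the tool's x, y, z in m, then the turn about the tool's z in rad. In form: [[x, y, z, roll], ...]. A call has 1 to 20 rows; each row is the pose to reach, as a shift and turn from the pose commanded when the call began, along the tool's axes at that moment; what a row does not reach only later rows make up. A row lasts 1/10 s, in which the tool goes at most 50 mm and 8.59 degrees, less where a joint would pass 70% of its speed; a pose out of reach is approached as far as the arm can. A call with a gripper value outside its range is refused whole. "claw" is the gripper's target within -1 to 1 (fully open at 1, half-way at 0, shut at -1), set as the call begins (left out, the last holds). The fingers move at their own pace and stop on an object; "newtons" is the grip in N (left out, the last holds). Time passes only in rows, so rows that repeat a pose let the fingers close. It gives the time, the measured TCP pose, the force and the opening at its end, in the units of the state.
- read_state(): the state, without advancing time (a new reading comes with each control period).
- imaging.camera(name): name is "scene" or "top" or "wrist"; returns (picture, depth): 420x560x3 uint8, red, green, blue; 420x560 float32, m along the optical axis (not along the pixel's ray), 0 where there is no reading.
- imaging.get_calibration(name): a dict with "camera_matrix" (3x3 intrinsics, pixels), "k1" (the pictures are not rectified: a ray, as slopes to the right and down, at radius r is drawn at 1 + k1 r^2 times it, then the intrinsics apply), "R" (3x3) and "t" (3): a world point X has camera coordinates R X + t. Camera axes: x right, y down, z forward; pixel columns grow to the right and rows downward; lengths in m; the calibration is good to about 2 mm. A picture is of the moment at which its call begins: read the wrist's pose just before it. get_calibration takes no time and is no camera call; for the wrist camera it gives the pose at the moment of the call.
- r.close_job(): hands the job in, once; it reports no verdict.
The state is a dict: "time": time; "joint_positions": joint angles; "joint_vel": joint speeds; "joint_torque": joint torques, N m; "ee_pos": TCP position; "eef_rot": TCP orientation; "ft_force": force on the tool from outside, world axes, zero at the start; "torque": the same for the moment, N m; "width": finger opening in m.
Only numpy, scipy, OpenCV 4.12 (cv2) and the standard library are available. Lean on these libraries where they do the work, as an engineer would, in place of code of your own. Each camera call takes 0.05 s, during which the arm holds its last target.

## Task

Reach into the tall steel pot, lift out the hand stamp and press it firmly and squarely, with about 12 N (a bit over a kilogram's weight) for a second, onto the middle of the paper label on the carton's springy top, its long side along the label's long side, without crushing the carton. Then stand the stamp upright in the middle of the rubber mat and let go. Do not tip the pot or push it about, and leave the tape roll, the snips and the bowl of fruit alone.

Things in the scene. Friction and masses are not known exactly. Their poses are not given: they have to be found in the camera images.
- pot: Loose steel canister, straight, round, open at the top, 0.6 kg: outside diameter 90 mm, height 114 mm, inside diameter 82 mm, bottom 6 mm thick. Origin: centre of its underside; z up. The stamp stands on its bottom, top 32 mm below the rim. Inside, slim fingers can open to about 30 mm, no more: go in with fingers closed or nearly so.
- stamp: Loose wooden hand stamp, pre-inked, 0.09 kg, 76 mm tall, upright in the pot at the start, within 6 mm of its axis, any yaw. Foot: block 40 mm (x) by 28 mm (y), 24 mm tall. Above it a 12 mm neck, then from 34 to 76 mm a flat dark handle 26 mm wide (x), 12 mm thick (y): grip its upper part across the 12 mm. Origin: centre of the underside; z up along the handle.
- carton: Fixed cardboard carton 200 mm (x) by 180 mm (y) by 110 mm tall with a 6 mm rim. The top panel inside the rim is springy: it starts to yield at 1 to 12 N, depending on how tightly this carton is packed (not visible), then sinks straight down about 1.2 mm per N, so judge the press by force. 18 N crushes it. Origin: centre of its underside.
- label (a point): Centre of the plain white paper label, 74 mm (its x) by 54 mm (its y), on the top surface of the carton's panel, 110 mm above the work surface when not pressed. Its x axis runs along the label's long side; z up.
- mat_top (a point): Centre of the top surface of a fixed black square rubber mat 120 mm by 120 mm, 6 mm thick, lying on the work surface. z up.
- tape: Bystander: loose brown tape roll, 96 mm across, 45 mm tall, lying flat. Origin: centre of its underside.
- snips: Bystander: loose fruit snips, about 170 mm long, lying flat, up to 16 mm thick. Origin under their pivot.
- bowl: Bystander: white bowl, 120 mm across, with one green fruit in it, about 100 mm tall in all. Origin: centre of its underside.
Things that resemble listed ones, but are neither listed nor needed, are in the scene too. What is shaped like the stamp but pink or yellow is not meant. What is shaped like the pot but purple is not meant.

How it is judged:
On the way, in this order (a step that is already met when the one before it is completed fails the run):
1. the stamp is lifted out of the pot, its underside above the rim (z of stamp in the frame of pot above 0.118 m), for 0.1 s.
2. the stamp is pressed on the label with more than 8 N for 0.4 s: within 12 mm of its middle, upright within 0.1 rad, its long side along the label's within 0.2 rad (contact force between stamp and carton above 8 N and horizontal distance between stamp and label below 0.012 m and angle between the x axis of stamp and the x axis of label, either way round below 0.2 rad and angle between stamp's own z axis and vertical below 0.1 rad), for 0.4 s.
At the end, for the whole second after the job is handed in: The stamp stands released, upright (within 0.1 rad) and still on the mat, its centre within 30 mm of the mat's middle; the pot stands upright within 40 mm of where it was; the tape roll, snips and bowl are within 30 mm of where they were (angle between each of stamp, pot's own z axis and vertical below 0.1 rad and horizontal distance between stamp and mat_top below 0.03 m and z of stamp in the frame of mat_top between -0.004 and 0.004 m and linear speed of stamp below 0.02 m/s and distance of pot from where it was at the start of the episode below 0.04 m and distance of each of tape, snips, bowl from where it was at the start of the episode below 0.03 m); the robot touches nothing.
It fails at once if the carton is crushed: more than 18 N on it from the stamp, fingers or arm (contact force between any of stamp, the fingers, the arm and carton above 18 N).
It fails at once if the pot is tipped by more than 0.3 rad or pushed more than 40 mm (angle between pot's own z axis and vertical above 0.3 rad or distance of pot from where it was at the start of the episode above 0.04 m).
It fails at once if the tape roll, snips or bowl is moved more than 30 mm (distance of any of tape, snips, bowl from where it was at the start of the episode above 0.03 m).
It also fails if it takes over 58 s, if anything falls off the work surface, if the arm or the gripper's body presses on something with over 40 N, if the wrist force passes 120 N, or if a joint passes its speed limit or range.

## Working session

There is one attempt and no reset: what is moved stays moved. The work goes in short steps, Python scripts to look and compute and a tool call to move; the robot and the scene stay as the last step left them, time stands still between calls to the robot, and variables do not carry over. Pictures are saved under pics/ and viewed, and the job is handed in when it is done.

Besides the shell and the picture viewer there is one more tool, called after "Request:" as a command line: name --pt "numbers of a row" for each row, then --argument value for the rest. move_arm: Moves the arm, as the interface text tells. Its arguments: {"type":"object","properties":{"series":{"type":"array","items":{"type":"array","items":{"type":"number"}}},"claw":{"type":"number"},"newtons":{"type":"number"}},"required":["series"]}

```bash
mkdir -p pics
cat > h.py <<'E'
import numpy as np, cv2
from bench import read_state, imaging, r
def cam(n):
    c=imaging.get_calibration(n); p,d=imaging.camera(n); return p,d,c
def save(n,p): cv2.imwrite('pics/'+n+'.png',cv2.cvtColor(p,cv2.COLOR_RGB2BGR))
def rays(c,uv):
    K=np.array(c['camera_matrix']);R=np.array(c['R']);t=np.array(c['t']);k=c['k1']
    uv=np.atleast_2d(uv).astype(float)
    dx=(uv[:,0]-K[0,2])/K[0,0]; dy=(uv[:,1]-K[1,2])/K[1,1]
    x,y=dx.copy(),dy.copy()
    for _ in range(20):
        s=1+k*(x*x+y*y); x,y=dx/s,dy/s
    d=np.stack([x,y,np.ones_like(x)],1)
    return -R.T@t, d@R, d
def plane(c,uv,z):
    o,d,_=rays(c,uv); return o+d*((z-o[2])/d[:,2])[:,None]
def pts(c,uv,dep):
    o,d,_=rays(c,uv); return o+d*np.asarray(dep)[:,None]
E
python3 - <<'E'
from h import *
s=read_state();print(s['time'],s['ee_pos'],s['eef_rot'],s['width'],s['ft_force'])
for n in ['scene','top','wrist']:
    p,d,c=cam(n);save(n+'0',p);np.savez('pics/'+n+'0.npz',p=p,d=d,**c);print(n,c)
E
```

```text
0.0 [0.14105978 0.60844009 0.19715442] [ 1.13632348e-01  9.93522610e-01 -7.15730619e-04 -3.48056108e-05] 0.08738473584581966 [-0.26771334  0.31404667 -0.5307343 ]
scene {'camera_matrix': array([[513.12523646,   0.        , 281.02044211],
       [  0.        , 513.12523646, 210.20940097],
       [  0.        ,   0.        ,   1.        ]]), 'k1': -0.009687945808041134, 'R': array([[ 0.40561023,  0.91395855, -0.01265352],
       [ 0.53540825, -0.24878588, -0.80712056],
       [-0.74082275,  0.32060155, -0.59025104]]), 't': array([-0.21179814, -0.2301377 ,  1.96766177])}
top {'camera_matrix': array([[390.51041907,   0.        , 281.18828615],
       [  0.        , 390.51041907, 207.55551843],
       [  0.        ,   0.        ,   1.        ]]), 'k1': 0.029732062808284717, 'R': array([[-2.62185680e-02, -9.99656228e-01, -1.15400752e-04],
       [-9.97503003e-01,  2.61696666e-02, -6.55965576e-02],
       [ 6.55770273e-02, -1.60473521e-03, -9.97846220e-01]]), 't': array([-0.00279721,  0.55968608,  1.07594829])}
wrist {'camera_matrix': array([[300.48332586,   0.        , 281.65596642],
       [  0.        , 300.48332586, 207.79623169],
       [  0.        ,   0.        ,   1.        ]]), 'k1': -0.027080593307354444, 'R': array([[ 2.25328578e-01,  9.74282556e-01, -7.30419956e-04],
       [ 9.27791830e-01, -2.14347425e-01,  3.05380911e-01],
       [ 2.97370731e-01, -6.94887240e-02, -9.52229996e-01]]), 't': array([-0.62502708, -0.03722146,  0.39146336])}
```

View pics/scene0.png

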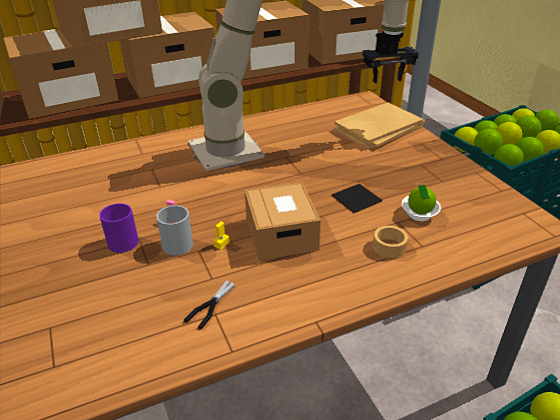

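View pics/top0.png

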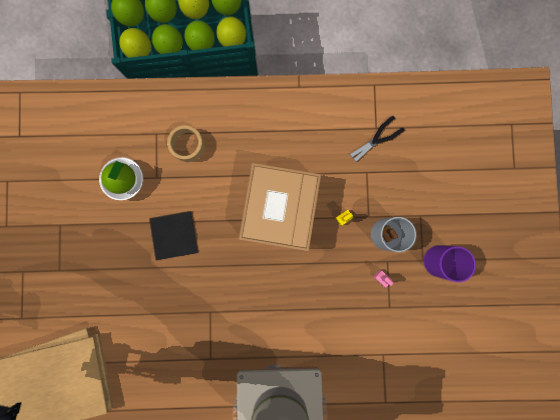

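View pics/wrist0.png

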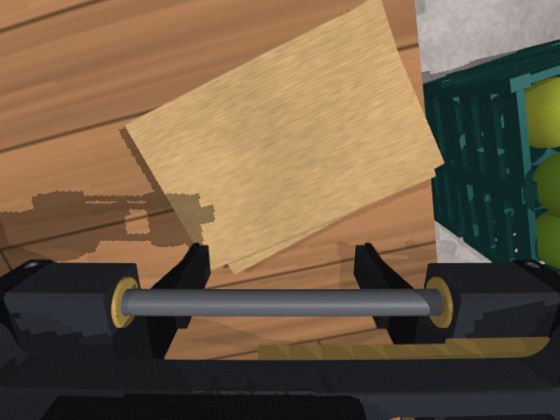

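The scene and top views agree. In the top view the grey pot's rim is at about (398,235), with the dark handle inside at (390,233). The carton label is at (275,206), the mat at (174,235), tape at (184,142), bowl at (121,179) and snips at (375,140). The decoys are yellow (345,217), pink (384,279) and purple (455,263). The wrist camera sees only the board.

Run:
```python
from h import *
def ld(n):
    z=np.load(f'pics/{n}0.npz'); return z['p'],z['d'],z
p,d,c=ld('top'); ps,ds,cs=ld('scene')
def rep(name,m,p,d,c,z):
    n,l,st,ce=cv2.connectedComponentsWithStats(m.astype(np.uint8))
    k=1+np.argmax(st[1:,4]); mm=l==k
    v,u=np.nonzero(mm); ok=d[v,u]>0
    P=pts(c,np.c_[u,v][ok],d[v,u][ok])
    cnt=max(cv2.findContours(mm.astype(np.uint8),0,1)[0],key=cv2.contourArea)
    bx=cv2.boxPoints(cv2.minAreaRect(cnt)); W=plane(c,bx,z)
    W2=cv2.minAreaRect(plane(c,cnt[:,0],z)[:,:2].astype(np.float32))
    print(name,st[k],'depth med',np.median(P,0).round(4),'planeRect',W2)
def roi(m,x0,x1,y0,y1):
    o=np.zeros_like(m);o[y0:y1,x0:x1]=m[y0:y1,x0:x1];return o
g=p.astype(int); gs=ps.astype(int)
rep('label top',roi(g.min(2)>190,250,300,180,230),p,d,c,.110)
rep('label scene',roi(gs.min(2)>190,265,310,190,220),ps,ds,cs,.110)
rep('mat top',roi(g.max(2)<60,140,210,200,270),p,d,c,.006)
rep('mat scene',roi(gs.max(2)<60,325,390,175,215),ps,ds,cs,.006)
big=cv2.resize(p[200:270,360:430],(560,560),interpolation=cv2.INTER_CUBIC)
big2=cv2.resize(ps[190:270,145:225],(560,560),interpolation=cv2.INTER_CUBIC)
save('potzoom',np.hstack([big,big2])[:, :]if 0 else big); 
# pot rim: depth points
v,u=np.mgrid[200:270,360:430]; P=pts(c,np.c_[u.ravel(),v.ravel()],d[200:270,360:430].ravel())
Q=P[P[:,2]>.105];print('rim n',len(Q),Q.min(0),Q.max(0),np.median(Q[:,2]))
(e,rad)=cv2.minEnclosingCircle(Q[:,:2].astype(np.float32));print(e,rad)
for nm,(cx,cy,rr) in dict(tape=(184,142,25),bowl=(121,179,28),snips=(378,140,35),yel=(345,217,14),pink=(384,279,14),purp=(452,263,32),carton=(281,206,60)).items():
    v,u=np.mgrid[cy-rr:cy+rr,cx-rr:cx+rr]; P=pts(c,np.c_[u.ravel(),v.ravel()],d[cy-rr:cy+rr,cx-rr:cx+rr].ravel())
    Q=P[P[:,2]>.008];print(nm,Q.min(0).round(3),Q.max(0).round(3),np.median(Q,0).round(3))
```

```text
label top [263 191  25  30 546] depth med [ 0.5596 -0.0014  0.1099] planeRect ((0.559362530708313, -0.0018100999295711517), (0.05241188034415245, 0.07320717722177505), 79.01893615722656)
label scene [273 196  24  16 270] depth med [ 0.5595 -0.0032  0.1107] planeRect ((0.5560484528541565, -0.0030506104230880737), (0.05501238629221916, 0.07322683185338974), 78.84032440185547)
mat top [ 150  212   48   48 1772] depth med [0.49   0.2882 0.0058] planeRect ((0.4900607466697693, 0.2871140241622925), (0.11830916255712509, 0.11972371488809586), 8.575572967529297)
mat scene [332 184  50  29 761] depth med [0.4943 0.2836 0.0062] planeRect ((0.4923764169216156, 0.28459054231643677), (0.12023832648992538, 0.12129092961549759), 8.656436920166016)
rim n 244 [ 0.43487278 -0.35662685  0.10503325] [ 0.52165696 -0.01571643  1.11034409] 0.11214907148248815
(0.48740673065185547, -0.18617133796215057) 0.17055508494377136
tape [ 0.488 -0.016  0.008] [0.794 0.293 1.11 ] [0.744 0.245 0.042]
bowl [ 0.488 -0.016  0.008] [0.708 0.484 1.11 ] [0.644 0.408 0.068]
snips [ 0.488 -0.37   0.008] [ 0.814 -0.016  1.11 ] [ 0.748 -0.298  0.01 ]
yel [ 0.488 -0.217  0.008] [ 0.548 -0.016  1.11 ] [ 0.526 -0.189  0.025]
pink [ 0.335 -0.314  0.009] [ 0.488 -0.016  1.11 ] [ 0.36  -0.288  0.025]
purp [ 0.354 -0.503  0.008] [ 0.488 -0.016  1.11 ] [ 0.399 -0.469  0.073]
carton [ 0.443 -0.183  0.008] [0.671 0.104 1.11 ] [ 0.554 -0.015  0.109]
```

View pics/potzoom.png

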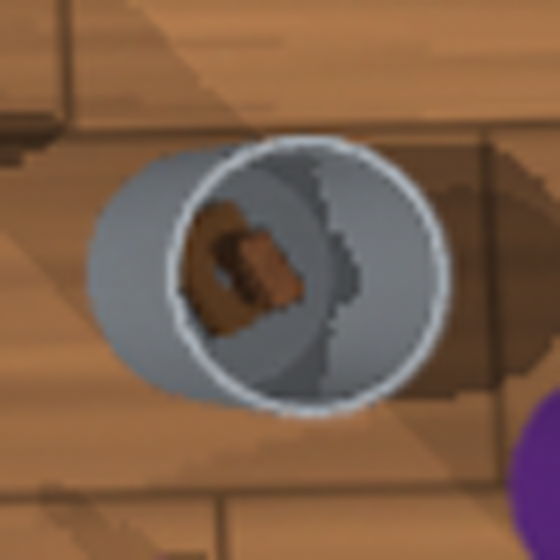

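```bash
cat >> h.py <<'E'
from scipy.spatial.transform import Rotation as Ro
def tool(s=None):
    s=s or read_state(); return np.array(s['ee_pos']),Ro.from_quat(s['eef_rot']).as_matrix()
def yawy(s=None):
    p,R=tool(s); return np.degrees(np.arctan2(R[1,1],R[0,1]))
def shift(w,s=None):
    p,R=tool(s); return R.T@(np.array(w)-p)
E
python3 - <<'E'
from h import *
p,R=tool(); c=imaging.get_calibration('wrist')
o=-c['R'].T@c['t']; print('cam in tool',R.T@(o-p),'cam fwd in tool',R.T@c['R'][2], 'yawy',yawy())
z=np.load('pics/top0.npz');P=z['p'];d=z['d']
v,u=np.mgrid[200:270,360:430]; v=v.ravel();u=u.ravel();dd=d[v,u];ok=dd>.3;Q=pts(z,np.c_[u,v][ok],dd[ok])
k=(Q[:,2]>.105);Q=Q[k];print(Q.min(0),Q.max(0),cv2.minEnclosingCircle(Q[:,:2].astype(np.float32)),cv2.fitEllipse(Q[:,:2].astype(np.float32)))
for w in [(.42,.36,.36),(.52,.05,.36),(.478,-.30,.36)]: print(w,shift(w))
E
```

```text
cam in tool [ 0.08441189  0.00040892 -0.186451  ] cam fwd in tool [-3.05329332e-01  7.06402132e-04  9.52246554e-01] yawy 76.94929473189079
[ 0.43487278 -0.35662685  0.10503325] [ 0.52165696 -0.26825191  0.11696233] ((0.4781314730644226, -0.3125390410423279), 0.04510141909122467) ((0.4784308075904846, -0.31173253059387207), (0.08496265113353729, 0.08543432503938675), 62.52946472167969)
(0.42, 0.36, 0.36) [-0.32786069 -0.17931291 -0.16244894]
(0.52, 0.05, 0.36) [-0.49527985 -0.4587243  -0.16213243]
(0.478, -0.3, 0.36) [-0.53339931 -0.80916795 -0.16174268]
```

Request:
move_arm --pt "-0.02 -0.01 -0.03 0.08" --pt "-0.05 -0.03 -0.06 0.18" --pt "-0.09 -0.05 -0.08 0.28" --pt "-0.13 -0.07 -0.1 0.38" --pt "-0.17 -0.09 -0.12 0.48" --pt "-0.21 -0.115 -0.135 0.58" --pt "-0.25 -0.14 -0.15 0.68" --pt "-0.29 -0.16 -0.16 0.78" --pt "-0.33 -0.18 -0.16 0.88" --pt "-0.35 -0.215 -0.16 0.98" --pt "-0.375 -0.255 -0.16 1.08" --pt "-0.4 -0.295 -0.16 1.18" --pt "-0.425 -0.335 -0.16 1.28" --pt "-0.45 -0.375 -0.16 1.38" --pt "-0.475 -0.415 -0.16 1.48" --pt "-0.49 -0.445 -0.16 1.55" --pt "-0.495 -0.46 -0.16 1.6" --pt "-0.495 -0.46 -0.16 1.6" --pt "-0.495 -0.46 -0.16 1.6" --claw -0.36 --newtons 25

```text
time: 2.05
ee_pos: [0.5192, 0.0506, 0.3578]
eef_rot: [0.791, 0.612, 0.0, -0.0]
ft_force: [0.6, -0.3, -0.4]
width: 0.0281
```

Run:
```python
from h import *
s=read_state();print(s['time'],s['ee_pos'],yawy(s),s['width'],s['joint_positions'])
print(shift((.47,-.305,.30),s), yawy(s))
```

```text
2.05 [0.51918747 0.05055973 0.35775559] -14.560269956385781 0.02813195767497525 [-0.70653597  0.05311101  0.55479868  1.46964742 -0.02868261  1.6270992
 -0.40809876]
[-0.35653396  0.04181231  0.05755957] -14.560269956385781
```

Request:
move_arm --pt "-0.03 0.005 0.005 0.1" --pt "-0.07 0.01 0.01 0.2" --pt "-0.11 0.015 0.015 0.3" --pt "-0.15 0.02 0.025 0.4" --pt "-0.19 0.025 0.035 0.5" --pt "-0.23 0.03 0.045 0.6" --pt "-0.27 0.035 0.05 0.7" --pt "-0.31 0.04 0.055 0.78" --pt "-0.345 0.042 0.058 0.81" --pt "-0.357 0.042 0.058 0.81" --pt "-0.357 0.042 0.058 0.81" --pt "-0.357 0.042 0.058 0.81"

```text
time: 3.25
ee_pos: [0.4707, -0.3047, 0.2997]
eef_rot: [0.968, 0.251, 0.0, -0.0]
ft_force: [0.5, -0.5, 1.0]
width: 0.028
```

Run:
```python
from h import *
s=read_state();print(s['time'],s['ee_pos'],yawy(s),s['width'],s['joint_positions'])
p,d,c=cam('wrist');save('wrist1',p);np.savez('pics/wrist1.npz',p=p,d=d,**c)
```

```text
3.25 [ 0.47065343 -0.30469016  0.29972394] -60.92012145076932 0.028038083238337362 [-0.27704877  0.19433198  0.90902684  1.50359133 -0.15388301  1.51890193
 -0.43236839]
```

View pics/wrist1.png

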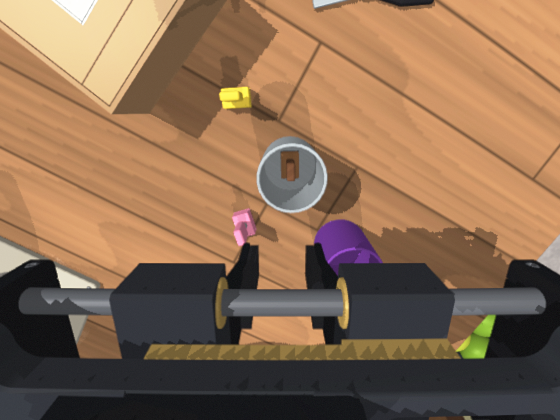

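The wrist view shows the grey pot's rim circle centred near (292,178), with the brown handle top at about (290,170) and its long side nearly along image rows. The purple pot is at (348,245), close to the gripper's side.

```bash
cat > seg.py <<'E'
from h import *
def handle(nm,x0,x1,y0,y1):
    z=np.load(f'pics/{nm}.npz');p=z['p'];d=z['d']
    h=cv2.cvtColor(p,cv2.COLOR_RGB2HSV)[y0:y1,x0:x1].astype(int)
    m=((h[...,0]<20)&(h[...,1]>90))
    v,u=np.nonzero(m);v+=y0;u+=x0;P=pts(z,np.c_[u,v],d[v,u])
    print('brown n',len(v),'z pct',np.percentile(P[:,2],[2,10,30,50,70,90,98]).round(4))
    k=(P[:,2]>.0745)&(P[:,2]<.09);Q=P[k];print('top face n',k.sum(),'z',np.median(Q[:,2]),Q[:,:2].mean(0))
    uv=np.c_[u,v][k]
    W=plane(z,uv,.082)[:,:2].astype(np.float32);print(cv2.minAreaRect(W), W.mean(0))
    mu=W-W.mean(0);w,V=np.linalg.eigh(mu.T@mu);print('long axis deg',np.degrees(np.arctan2(V[1,1],V[0,1])),np.sqrt(w/len(W)*12))
    print('uv',uv.min(0),uv.max(0),uv.mean(0))
    return z
E
python3 - <<'E'
from seg import *
z=handle('wrist1',265,320,145,212); p=z['p'];d=z['d']
v,u=np.mgrid[130:225,245:340];v=v.ravel();u=u.ravel();dd=d[v,u];ok=dd>.2;Q=pts(z,np.c_[u,v][ok],dd[ok]);Q=Q[(Q[:,2]>.108)&(Q[:,2]<.125)]
print('rim',len(Q),np.median(Q[:,2]),cv2.minEnclosingCircle(Q[:,:2].astype(np.float32)))
save('w1z',cv2.resize(p[125:225,240:340],(600,600),interpolation=cv2.INTER_NEAREST))
E
```

```text
brown n 693 z pct [-0.0017 -0.0009  0.0125  0.0292  0.0309  0.0813  0.0831]
top face n 161 z 0.08102336648351594 [ 0.48287586 -0.31045408]
((0.4827793836593628, -0.3103553056716919), (0.024777762591838837, 0.0109640471637249), 29.355043411254883) [ 0.4830291  -0.31033906]
long axis deg -148.99704 [0.01176796 0.02510387]
uv [286 162] [294 180] [290.11180124 170.88819876]
rim 748 0.1131869629374915 ((0.4799809157848358, -0.3127429187297821), 0.045073579996824265)
```

View pics/w1z.png

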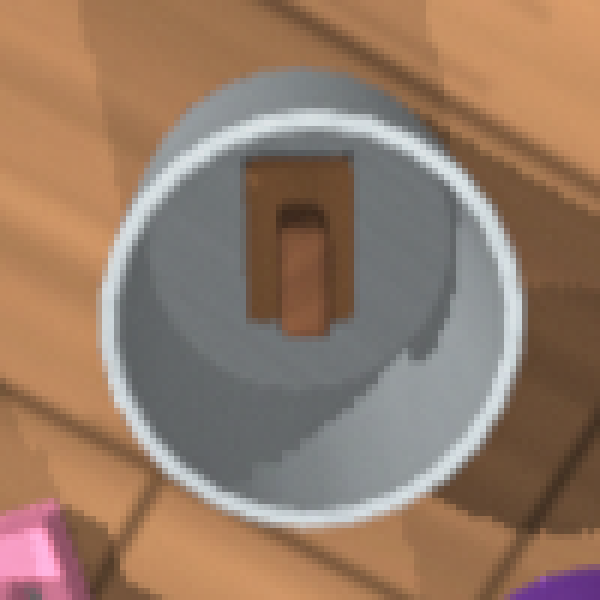

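Run:
```python
from h import *
print(shift((.483,-.3104,.165)))
```

```text
[0.00776518 0.01122438 0.13479082]
```

Request:
move_arm --pt "0.004 0.006 0.03 0" --pt "0.008 0.011 0.065 0" --pt "0.008 0.011 0.1 0" --pt "0.008 0.011 0.125 0" --pt "0.008 0.011 0.135 0" --pt "0.008 0.011 0.135 0" --pt "0.008 0.011 0.135 0"

```text
time: 4.0
ee_pos: [0.4826, -0.3124, 0.1662]
eef_rot: [0.968, 0.25, 0.001, 0.0]
ft_force: [-1.2, -0.5, 0.8]
width: 0.028
```

Run:
```python
from seg import *
s=read_state();print(s['time'],s['ee_pos'],yawy(s),s['width'],s['ft_force'])
p,d,c=cam('wrist');save('wrist2',p);np.savez('pics/wrist2.npz',p=p,d=d,**c)
handle('wrist2',225,335,150,270)
```

```text
4.0 [ 0.48262213 -0.31240753  0.16620625] -61.06179700632845 0.027961782030956873 [-1.21615408 -0.5196268   0.84625097]
brown n 3888 z pct [-0.0019 -0.0013 -0.0007 -0.0001  0.0006  0.0639  0.0823]
top face n 309 z 0.08113480423189495 [ 0.48360058 -0.31054016]
((0.4837808907032013, -0.3107672333717346), (0.025606974959373474, 0.011357326991856098), 28.953493118286133) [ 0.48387966 -0.31038943]
long axis deg -149.07826 [0.01097421 0.0257391 ]
uv [275 191] [287 217] [280.69255663 203.84466019]
```

View pics/wrist2.png

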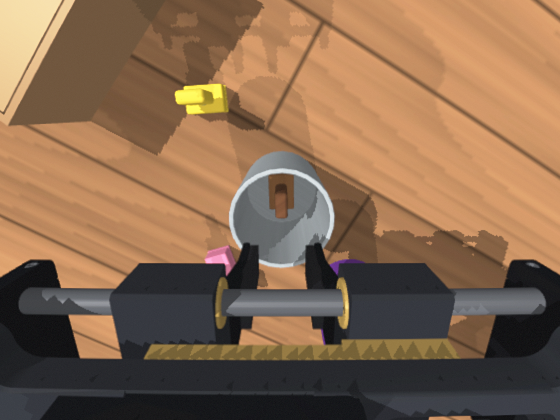

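Request:
move_arm --pt "0.001 -0.001 0.02 0" --pt "0.001 -0.001 0.04 0" --pt "0.001 -0.001 0.06 0" --pt "0.001 -0.001 0.08 0" --pt "0.001 -0.001 0.095 0" --pt "0.001 -0.001 0.107 0" --pt "0.001 -0.001 0.112 0" --pt "0.001 -0.001 0.112 0" --pt "0.001 -0.001 0.112 0"

```text
time: 4.95
ee_pos: [0.4824, -0.3117, 0.0536]
eef_rot: [0.968, 0.249, 0.0, 0.0]
ft_force: [0.4, -0.2, 0.4]
width: 0.0278
```

Request:
move_arm --pt "0 0 0 0" --pt "0 0 0 0" --pt "0 0 0 0" --pt "0 0 0 0" --pt "0 0 0 0" --pt "0 0 0 0" --claw -1 --newtons 35

```text
time: 5.55
ee_pos: [0.4823, -0.3117, 0.0532]
eef_rot: [0.968, 0.249, 0.0, 0.0]
ft_force: [-0.2, -0.9, 2.9]
width: 0.0112
```

Request:
move_arm --pt "0 0 -0.005 0" --pt "0 0 -0.02 0" --pt "0 0 -0.04 0" --pt "0 0 -0.065 0" --pt "0 0 -0.09 0" --pt "0 0 -0.115 0" --pt "0 0 -0.14 0" --pt "0 0 -0.165 0" --pt "0 0 -0.185 0" --pt "0 0 -0.2 0" --pt "0 0 -0.2 0" --pt "0 0 -0.2 0" --pt "0 0 -0.2 0"

```text
time: 6.85
ee_pos: [0.4816, -0.311, 0.2518]
eef_rot: [0.968, 0.249, -0.001, -0.001]
ft_force: [-0.3, -0.7, -1.2]
width: 0.0112
```

Run:
```python
from seg import *
s=read_state();print(s['time'],s['ee_pos'],s['eef_rot'],yawy(s),s['width'],s['ft_force'],s['joint_positions'])
for n in ['scene','wrist']:
    p,d,c=cam(n);save(n+'3',p);np.savez(f'pics/{n}3.npz',p=p,d=d,**c)
for w in [(.5,-.1,.255),(.559,-.002,.255)]: print(shift(w,s))
```

```text
6.85 [ 0.48158073 -0.31100652  0.25178696] [ 9.68443050e-01  2.49233278e-01 -7.01252295e-04 -5.84078652e-04] -61.13574062189298 0.011160232477658027 [-0.31650388 -0.68851195 -1.19156888] [-0.25241848  0.25364108  0.90505857  1.55578902 -0.2002592   1.43167036
 -0.40173147]
[ 0.11798823 -0.17590521 -0.00307847]
[ 0.21696659 -0.23324877 -0.00309917]
```

View pics/scene3.png

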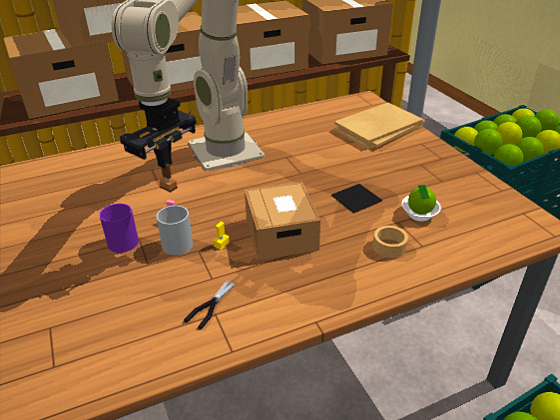

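View pics/wrist3.png

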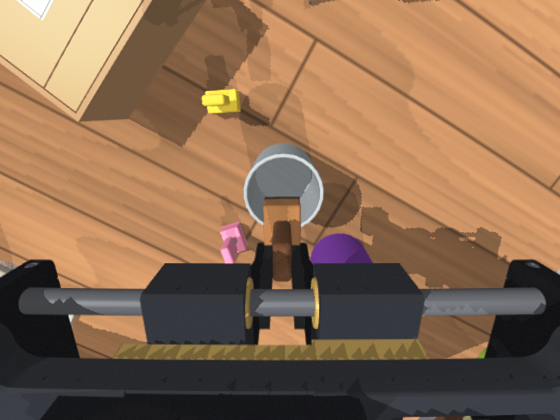

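Run:
```python
from seg import *
for w in [(.5,-.15,.255),(.557,-.0017,.235)]: print(shift(w))
```

```text
[ 0.09381392 -0.13225376 -0.00299584]
[ 0.21533894 -0.23459393  0.01700538]
```

Request:
move_arm --pt "0.015 -0.017 0 0.05" --pt "0.04 -0.045 0 0.12" --pt "0.065 -0.073 0 0.2" --pt "0.09 -0.1 0 0.28" --pt "0.115 -0.127 0 0.36" --pt "0.14 -0.154 0 0.44" --pt "0.165 -0.181 0 0.52" --pt "0.19 -0.207 0 0.6" --pt "0.208 -0.226 0.005 0.67" --pt "0.215 -0.2345 0.01 0.696" --pt "0.215 -0.2345 0.015 0.696" --pt "0.215 -0.2345 0.017 0.696" --pt "0.215 -0.2345 0.017 0.696" --pt "0.215 -0.2345 0.017 0.696"

```text
time: 8.35
ee_pos: [0.5571, -0.0035, 0.2362]
eef_rot: [0.995, -0.097, 0.0, -0.0]
ft_force: [-0.4, -0.3, -1.1]
width: 0.0112
```

Run:
```python
from seg import *
s=read_state();print(s['time'],s['ee_pos'],s['eef_rot'],yawy(s),s['width'],s['ft_force'],s['joint_positions'])
for n in ['scene','wrist','top']:
    p,d,c=cam(n);save(n+'4',p);np.savez(f'pics/{n}4.npz',p=p,d=d,**c)
    save(n+'4z',cv2.resize({'scene':p[120:260,230:370],'wrist':p[100:260,200:360],'top':p}[n],(560,560 if n!='top' else 420),interpolation=cv2.INTER_CUBIC))
```

```text
8.35 [ 0.55706321 -0.003464    0.23616474] [ 9.95318233e-01 -9.66518987e-02  1.35115858e-04 -9.02854929e-05] -101.09280709065746 0.011215920850210408 [-0.3889056  -0.31027345 -1.08610132] [-0.77082131  0.19097131  0.80341984  1.62220355 -0.13955774  1.38744317
 -1.71540677]
```

View pics/scene4z.png

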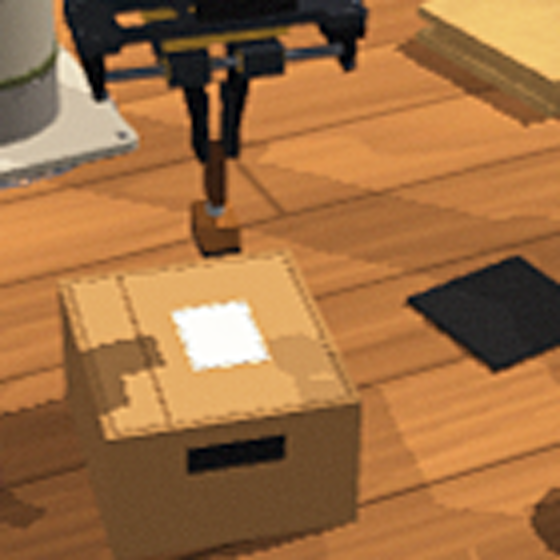

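View pics/wrist4.png

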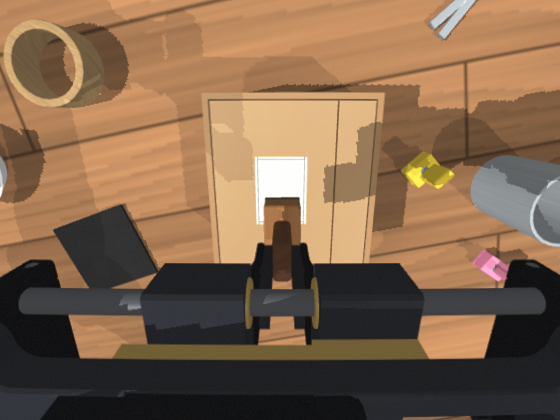

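The wrist view shows the label at columns 256–307 and rows 156–223, square with the image. The stamp's foot is at about (282,210), centred on it. The scene view shows the stamp hanging upright above the carton.

Run:
```python
from seg import *
z=np.load('pics/wrist4.npz');p=z['p'];d=z['d']
g=p.astype(int);m=np.zeros(g.shape[:2],bool);m[145:240,240:320]=(g.min(2)>180)[145:240,240:320]
cnt=max(cv2.findContours(m.astype(np.uint8),0,1)[0],key=cv2.contourArea)
W=plane(z,cnt[:,0],.110)[:,:2]; print('label rect',cv2.minAreaRect(W.astype(np.float32)))
v,u=np.nonzero(m);print('label z',np.percentile(pts(z,np.c_[u,v],d[v,u])[:,2],[10,50,90]))
# foot
h=cv2.cvtColor(p,cv2.COLOR_RGB2HSV).astype(int)
v,u=np.mgrid[190:245,255:310];v=v.ravel();u=u.ravel();P=pts(z,np.c_[u,v],d[v,u]);
k=(P[:,2]>.17)&(d[v,u]>0)
t,R=tool();T=(P[k]-t)@R
print('stamp pts tool z pct',np.percentile(T[:,2],[1,10,50,90,99]).round(4))
f=T[(T[:,2]>.012)&(T[:,2]<.03)&(np.abs(T[:,1])<.03)]
print(len(f),f.min(0).round(4),f.max(0).round(4)); A=np.c_[f[:,:2],np.ones(len(f))];print('plane fit',np.linalg.lstsq(A,f[:,2],rcond=None)[0])
for y0 in (-.004,0,.004):
  pass
f2=cv2.minAreaRect(f[:,:2].astype(np.float32));print(f2)
# scene: stamp lean; brown pixels below fingers
z=np.load('pics/scene4.npz');p=z['p'];d=z['d'];v,u=np.mgrid[150:190,270:300];v=v.ravel();u=u.ravel();P=pts(z,np.c_[u,v],d[v,u]);k=(P[:,2]>.175)&(np.linalg.norm(P[:,:2]-t[:2],axis=1)<.05)
P=P[k];T=(P-t)@R
for a,b in [(-.01,0),(0,.01),(.024,.034),(.034,.044),(.04,.06)]:
    q=T[(T[:,2]>a)&(T[:,2]<b)]
    if len(q): print(a,len(q),q.min(0).round(4),q.max(0).round(4))
```

```text
label rect ((0.5600037574768066, -0.0020730234682559967), (0.05507592856884003, 0.07426731288433075), 79.0345458984375)
label z [0.10913513 0.11008115 0.11102156]
stamp pts tool z pct [-0.0271 -0.0185  0.0236  0.0321  0.045 ]
1122 [-0.0124 -0.014   0.0217] [0.0198 0.0141 0.0299]
plane fit [0.03487551 0.00405294 0.02373056]
((0.0036709047853946686, 1.943390816450119e-05), (0.027926510199904442, 0.032385822385549545), 89.53849029541016)
-0.01 18 [-0.0104 -0.0035 -0.0089] [ 0.015   0.007  -0.0005]
0 18 [-0.0117 -0.0038  0.0001] [0.0147 0.0072 0.0085]
0.024 51 [-0.022  -0.0133  0.0242] [0.0234 0.0156 0.0339]
0.034 39 [-0.0149 -0.012   0.035 ] [0.0225 0.0158 0.0437]
0.04 24 [-0.0149 -0.0128  0.0401] [0.022  0.0158 0.0481]
```

Request:
move_arm --pt "0.001 -0.002 0.015 0" --pt "0.001 -0.002 0.035 0" --pt "0.001 -0.002 0.05 0" --pt "0.001 -0.002 0.062 0" --pt "0.001 -0.002 0.069 0" --pt "0.001 -0.002 0.073 0" --pt "0.001 -0.002 0.074 0" --pt "0.001 -0.002 0.074 0" --pt "0.001 -0.002 0.074 0" --pt "0.001 -0.002 0.074 0"

```text
time: 9.5
ee_pos: [0.5588, -0.0004, 0.1624]
eef_rot: [0.995, -0.096, 0.0, -0.0]
ft_force: [-0.1, 0.6, -1.4]
width: 0.0111
```

Run:
```python
from seg import *
s=read_state();print(s['time'],s['ee_pos'],yawy(s),s['ft_force'],s['torque'])
p,d,c=cam('scene');save('scene5',cv2.resize(p[140:240,230:330],(600,600),interpolation=cv2.INTER_CUBIC))
for i in range(4):
  imaging.camera('top');print(read_state()['ft_force'])
```

```text
9.5 [ 5.58789744e-01 -3.87618809e-04  1.62366538e-01] -101.0078694003782 [-0.10112237  0.62441497 -1.38843271] [-0.03494612  0.1719123   0.01514791]
[ 0.14672811 -0.86467005 -0.31524317]
[-0.33929599 -0.02690897 -0.38840875]
[-0.12628653  0.74567982 -1.51364474]
[-0.34788662 -0.2376308  -0.99177366]
```

View pics/scene5.png

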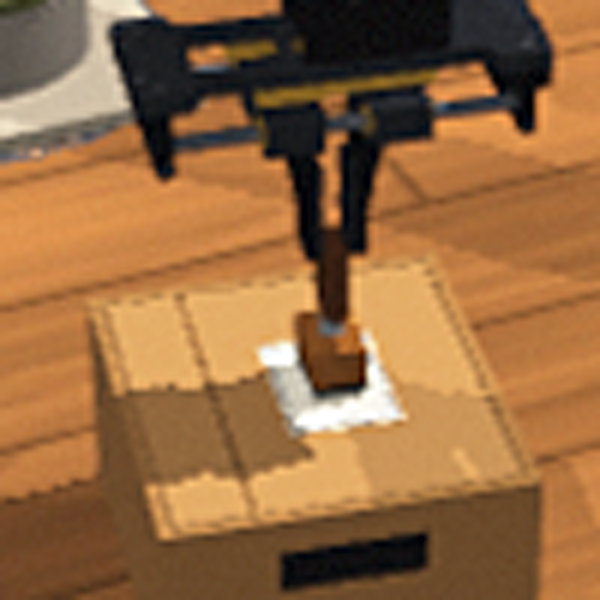

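The stamp hovers about 5 mm above the middle of the label, square to it.

Request:
move_arm --pt "0 0.001 0.001 0" --pt "0 0.001 0.002 0" --pt "0 0.001 0.003 0" --pt "0 0.001 0.003 0"

```text
time: 10.15
ee_pos: [0.5582, -0.0014, 0.1587]
eef_rot: [0.995, -0.096, -0.0, -0.0]
ft_force: [0.6, 0.3, -1.1]
width: 0.0108
```

Request:
move_arm --pt "0 0 0.0005 0" --pt "0 0 0.001 0" --pt "0 0 0.001 0"

```text
time: 10.45
ee_pos: [0.5583, -0.0014, 0.1578]
eef_rot: [0.995, -0.096, -0.0, -0.0]
ft_force: [-0.3, 0.5, -1.0]
width: 0.0113
```

Request:
move_arm --pt "0 0 0.0005 0" --pt "0 0 0.001 0" --pt "0 0 0.001 0"

```text
time: 10.75
ee_pos: [0.5584, -0.0015, 0.1571]
eef_rot: [0.995, -0.096, 0.0, -0.0]
ft_force: [-1.1, -0.1, 2.2]
width: 0.0109
```

Request:
move_arm --pt "0 0 0.0005 0" --pt "0 0 0.0005 0"

```text
time: 10.95
ee_pos: [0.5584, -0.0015, 0.1566]
eef_rot: [0.995, -0.096, 0.0, -0.0]
ft_force: [-0.6, -0.3, 3.1]
width: 0.0114
```

Request:
move_arm --pt "0 0 0.0005 0" --pt "0 0 0.0005 0"

```text
time: 11.15
ee_pos: [0.5584, -0.0015, 0.156]
eef_rot: [0.995, -0.096, 0.0, -0.0]
ft_force: [-1.1, -0.2, 2.8]
width: 0.0115
```

Request:
move_arm --pt "0 0 0.001 0" --pt "0 0 0.002 0" --pt "0 0 0.003 0" --pt "0 0 0.003 0"

```text
time: 11.55
ee_pos: [0.5584, -0.0015, 0.153]
eef_rot: [0.995, -0.096, 0.0, -0.0]
ft_force: [-1.2, -1.1, 5.5]
width: 0.0112
```

Request:
move_arm --pt "0 0 0.001 0" --pt "0 0 0.002 0" --pt "0 0 0.002 0"

```text
time: 11.85
ee_pos: [0.5585, -0.0015, 0.1511]
eef_rot: [0.995, -0.096, 0.0, -0.0]
ft_force: [-2.4, -0.4, 7.2]
width: 0.0109
```

Request:
move_arm --pt "0 0 0.001 0" --pt "0 0 0.002 0" --pt "0 0 0.003 0" --pt "0 0 0.003 0"

```text
time: 12.25
ee_pos: [0.5586, -0.0015, 0.1484]
eef_rot: [0.995, -0.096, 0.0, -0.0]
ft_force: [-2.4, -0.5, 8.2]
width: 0.0112
```

Run:
```python
from seg import *
for i in range(4):
  s=read_state();print(s['time'],s['ee_pos'],s['ft_force'],s['torque']);imaging.camera('wrist')
```

```text
12.25 [ 0.5585603  -0.0015271   0.14835344] [-2.42081145 -0.53003187  8.20753159] [-0.16445196  0.71366546 -0.00751921]
12.3 [ 0.55860417 -0.00151843  0.14842891] [-2.52105758 -1.13767046  8.8870631 ] [-0.15214965  0.66956574  0.00859537]
12.35 [ 0.55860719 -0.00153001  0.14845156] [-2.70056706 -0.037694    9.48325983] [-0.1008464   0.70037222  0.02599875]
12.4 [ 0.55862574 -0.00151685  0.14847747] [-2.30873109 -0.47883231  8.85215256] [-0.12595546  0.73684909  0.02680796]
```

Request:
move_arm --pt "0 0 0.001 0" --pt "0 0 0.002 0" --pt "0 0 0.0025 0" --pt "0 0 0.0025 0" --newtons 50

```text
time: 12.85
ee_pos: [0.5587, -0.0015, 0.1461]
eef_rot: [0.995, -0.096, 0.0, -0.0]
ft_force: [-2.6, -0.9, 10.1]
width: 0.011
```

Run:
```python
from seg import *
for i in range(4):
  s=read_state();print(s['time'],s['ee_pos'],s['ft_force'],s['torque']);imaging.camera('top')
p,d,c=cam('scene');save('scene6',cv2.resize(p[140:240,230:330],(600,600),interpolation=cv2.INTER_CUBIC))
p,d,c=cam('wrist');save('wrist6',p);np.savez('pics/wrist6.npz',p=p,d=d,**c)
```

```text
12.85 [ 0.55870043 -0.00152323  0.14612834] [-2.5525536  -0.87390242 10.10690788] [-0.10325316  0.7999398  -0.0013022 ]
12.9 [ 0.55870638 -0.00151544  0.14617115] [-3.6777885  -1.01838257 10.67199806] [-0.16798634  0.8341249   0.04527875]
12.95 [ 0.5587159  -0.00152267  0.14618832] [-2.6931833  -0.3703249  10.32480619] [-0.15567832  0.87213288  0.05613432]
13.0 [ 0.55870217 -0.00151916  0.14616762] [-3.14833851  0.7879355  10.63951683] [-0.11215707  0.87649442  0.00167887]
```

View pics/scene6.png

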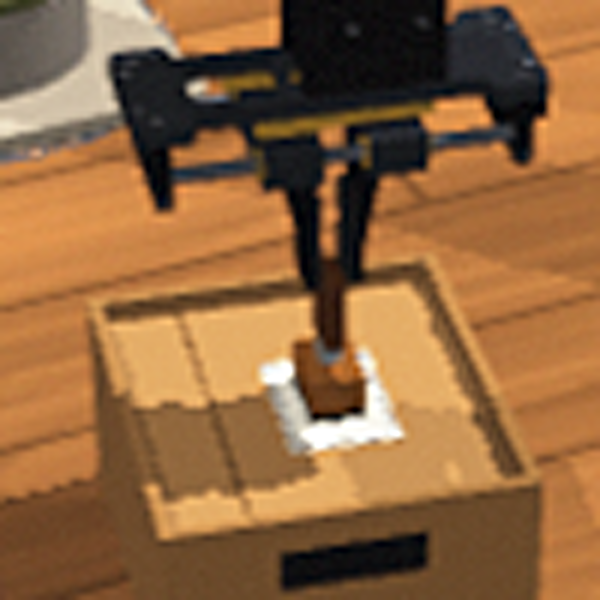

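View pics/wrist6.png

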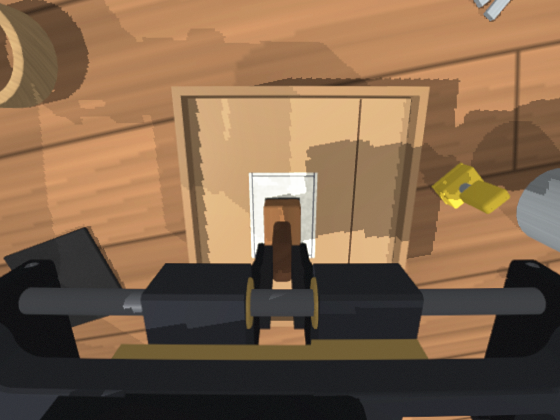

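The panel has sunk in and the stamp stands square on the label. In the wrist view its foot is at (282,215), between label columns 249 and 317. The contact force is about 11.4 N, so I hold it there.

Request:
move_arm --pt "0 0 0.0005 0" --pt "0 0 0.0005 0" --pt "0 0 0.0005 0" --pt "0 0 0.0005 0" --pt "0 0 0.0005 0" --pt "0 0 0.0005 0" --pt "0 0 0.0005 0" --pt "0 0 0.0005 0" --pt "0 0 0.0005 0" --pt "0 0 0.0005 0"

```text
time: 14.15
ee_pos: [0.5588, -0.0015, 0.1458]
eef_rot: [0.995, -0.096, 0.001, -0.0]
ft_force: [-3.2, -0.8, 11.8]
width: 0.0105
```

Request:
move_arm --pt "0 0 -0.003 0" --pt "0 0 -0.008 0" --pt "0 0 -0.015 0" --pt "0 0 -0.03 0" --pt "0 0 -0.05 0" --pt "0 0 -0.075 0" --pt "0 0 -0.095 0" --pt "0 0 -0.105 0" --pt "0 0 -0.105 0" --pt "0 0 -0.105 0"

```text
time: 15.15
ee_pos: [0.5579, -0.0013, 0.2492]
eef_rot: [0.995, -0.096, -0.0, 0.0]
ft_force: [0.8, 0.7, -1.2]
width: 0.0105
```

Run:
```python
from seg import *
s=read_state();print(s['time'],s['ee_pos'],yawy(s),s['ft_force'],s['width'],s['joint_positions'])
p,d,c=cam('wrist');save('wrist7',p);np.savez('pics/wrist7.npz',p=p,d=d,**c)
t,R=tool(s)
v,u=np.mgrid[190:245,255:310];v=v.ravel();u=u.ravel();P=pts(c,np.c_[u,v],d[v,u]);T=(P-t)@R
f=T[(T[:,2]>.012)&(T[:,2]<.03)&(np.abs(T[:,1])<.03)]
print(len(f),f.min(0).round(4),f.max(0).round(4)); A=np.c_[f[:,:2],np.ones(len(f))];print('plane fit',np.linalg.lstsq(A,f[:,2],rcond=None)[0])
print(shift((.4900,.2865,.2),s))
# mat in wrist view
g=p.astype(int);print(g[230,120])
```

```text
15.15 [ 0.55794617 -0.00131088  0.24918058] -101.00070485440209 [ 0.78292103  0.73758988 -1.20315049] 0.010539198246350868 [-0.77432812  0.18821683  0.80471615  1.59747422 -0.13689826  1.41524499
 -1.71984092]
1121 [-0.0123 -0.0144  0.0217] [0.0199 0.0137 0.03  ]
plane fit [0.03760044 0.00421963 0.02374329]
[-0.12157114 -0.26956545  0.04924877]
[50 50 51]
```

View pics/wrist7.png

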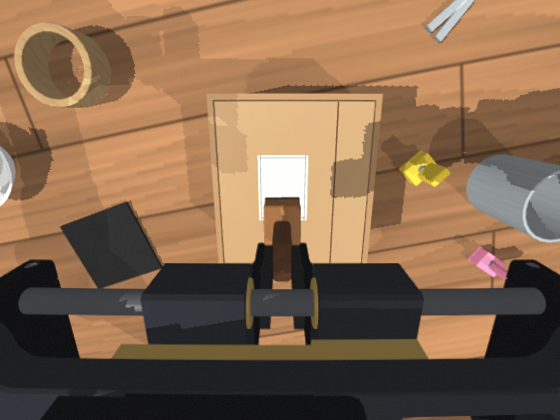

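Request:
move_arm --pt "-0.01 -0.022 0 -0.04" --pt "-0.025 -0.055 0 -0.1" --pt "-0.04 -0.09 0 -0.17" --pt "-0.055 -0.125 0 -0.24" --pt "-0.072 -0.16 0 -0.31" --pt "-0.089 -0.195 0 -0.38" --pt "-0.105 -0.23 0 -0.45" --pt "-0.116 -0.257 0.01 -0.5" --pt "-0.1215 -0.2695 0.035 -0.5" --pt "-0.1215 -0.2695 0.07 -0.5" --pt "-0.1215 -0.2695 0.105 -0.5" --pt "-0.1215 -0.2695 0.13 -0.5" --pt "-0.1215 -0.2695 0.14 -0.5" --pt "-0.1215 -0.2695 0.14 -0.5" --pt "-0.1215 -0.2695 0.14 -0.5"

```text
time: 16.7
ee_pos: [0.4911, 0.2864, 0.1107]
eef_rot: [0.988, 0.153, 0.0, -0.0]
ft_force: [0.2, 0.7, -0.2]
width: 0.011
```

Run:
```python
from seg import *
s=read_state();print(s['time'],s['ee_pos'],s['eef_rot'],yawy(s),s['ft_force'],s['width'])
p,d,c=cam('wrist');save('wrist8',p);np.savez('pics/wrist8.npz',p=p,d=d,**c)
v,u=np.mgrid[60:240,180:380];v=v.ravel();u=u.ravel();k=p[v,u].max(1)<60
P=pts(c,np.c_[u,v],d[v,u])[k];P=P[np.abs(P[:,2])<.02];print('mat z',np.median(P[:,2]),P.min(0),P.max(0))
```

```text
16.7 [0.49114036 0.28638566 0.11072393] [ 9.88210929e-01  1.53097729e-01  4.65906444e-04 -1.67943930e-04] -72.38701778944663 [ 0.17555203  0.6557088  -0.21772594] 0.011010405999546394
mat z 0.005536484928574614 [0.42964238 0.22501847 0.00297711] [0.5586728  0.35375887 0.00817276]
```

View pics/wrist8.png

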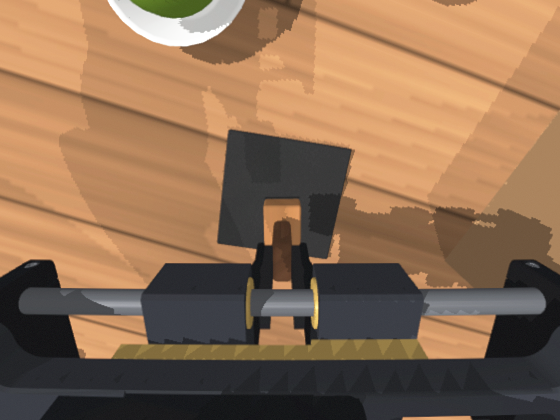

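The foot at (282,215) sits above the mat, whose corners run (230,130)–(352,150)–(327,257)–(218,243). Both agree with the measured mat centre. Now I lower it.

Request:
move_arm --pt "0 0 0.015 0" --pt "0 0 0.03 0" --pt "0 0 0.042 0" --pt "0 0 0.05 0" --pt "0 0 0.054 0" --pt "0 0 0.055 0" --pt "0 0 0.055 0"

```text
time: 17.45
ee_pos: [0.4907, 0.2864, 0.0551]
eef_rot: [0.988, 0.153, 0.0, -0.0]
ft_force: [0.1, 0.6, -0.3]
width: 0.0107
```

Request:
move_arm --pt "0 0 0.0005 0" --pt "0 0 0.001 0" --pt "0 0 0.0015 0" --pt "0 0 0.0015 0"

```text
time: 17.85
ee_pos: [0.4905, 0.2864, 0.0535]
eef_rot: [0.988, 0.153, 0.0, -0.0]
ft_force: [-0.2, -0.8, -0.4]
width: 0.0106
```

Request:
move_arm --pt "0 0 0.0005 0" --pt "0 0 0.001 0" --pt "0 0 0.001 0"

```text
time: 18.15
ee_pos: [0.491, 0.2865, 0.0532]
eef_rot: [0.988, 0.153, 0.0, -0.0]
ft_force: [-1.5, -1.1, 5.4]
width: 0.0105
```

Contact at 0.053 m, as expected. I open slowly to about 30 mm, check, then withdraw.

Request:
move_arm --pt "0 0 -0.0003 0" --pt "0 0 -0.0003 0" --pt "0 0 -0.0003 0" --pt "0 0 -0.0003 0" --pt "0 0 -0.0003 0" --pt "0 0 -0.0003 0" --claw -0.2

```text
time: 18.75
ee_pos: [0.4905, 0.2863, 0.0527]
eef_rot: [0.988, 0.153, -0.0, -0.0]
ft_force: [-0.5, -0.5, -0.3]
width: 0.0344
```

Run:
```python
from seg import *
s=read_state();print(s['time'],s['ee_pos'],s['ft_force'],s['width'])
p,d,c=cam('wrist');save('wrist9',p)
```

```text
18.75 [0.49049643 0.28630538 0.05268698] [-0.45546277 -0.49345889 -0.30934809] 0.034402115129789836
```

View pics/wrist9.png

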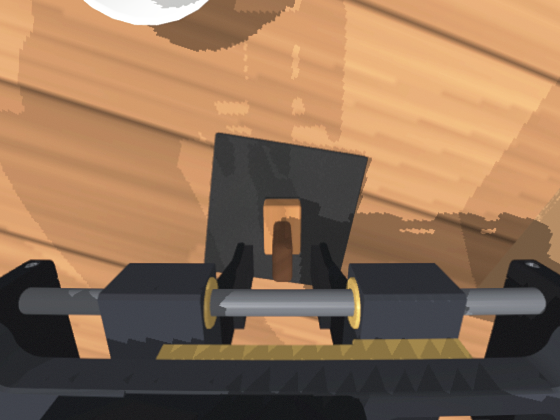

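The stamp stands on the mat with its foot at (282,225), and the fingers are clear on both sides.

Request:
move_arm --pt "0 0 -0.01 0" --pt "0 0 -0.03 0" --pt "0 0 -0.06 0" --pt "0 0 -0.1 0" --pt "0 0 -0.14 0" --pt "0 0 -0.18 0" --pt "0 0 -0.22 0" --pt "0 0 -0.24 0" --pt "0 0 -0.25 0" --pt "0 0 -0.25 0" --pt "0 0 -0.25 0" --pt "0 0 -0.25 0"

```text
time: 20.0
ee_pos: [0.49, 0.286, 0.3013]
eef_rot: [0.988, 0.153, -0.001, 0.001]
ft_force: [-0.3, -0.4, -0.3]
width: 0.0351
```

Run:
```python
from seg import *
s=read_state();print(s['time'],s['ee_pos'],s['ft_force'],s['width'])
p,d,c=cam('wrist');save('wrist10',p)
v,u=np.mgrid[80:260,180:400];v=v.ravel();u=u.ravel();P=pts(c,np.c_[u,v],d[v,u])
k=(P[:,2]>.074)&(P[:,2]<.09)&(np.hypot(P[:,0]-.49,P[:,1]-.287)<.05);print('handle top',k.sum(),P[k].mean(0))
k=(P[:,2]>.024)&(P[:,2]<.036)&(np.hypot(P[:,0]-.49,P[:,1]-.287)<.05);print('foot top',P[k].mean(0),cv2.minAreaRect(P[k][:,:2].astype(np.float32)))
p,d,c=cam('scene');save('scene10',p)
p,d,c=cam('top');save('top10',p)
Q=None
v,u=np.mgrid[200:270,360:430];v=v.ravel();u=u.ravel();dd=d[v,u];ok=dd>.3;Q=pts(c,np.c_[u,v][ok],dd[ok]);Q=Q[(Q[:,2]>.105)&(Q[:,2]<.13)]
print('pot',cv2.minEnclosingCircle(Q[:,:2].astype(np.float32)))
```

```text
20.0 [0.48998026 0.28602986 0.30128276] [-0.28458195 -0.36522107 -0.26378876] 0.03506506250669665
handle top 154 [0.49133288 0.28712364 0.08095921]
foot top [0.49307031 0.28746629 0.02930675] ((0.49056294560432434, 0.2866905927658081), (0.040048372000455856, 0.026547417044639587), 17.602462768554688)
pot ((0.47831252217292786, -0.31203824281692505), 0.044785089790821075)
```

View pics/scene10.png

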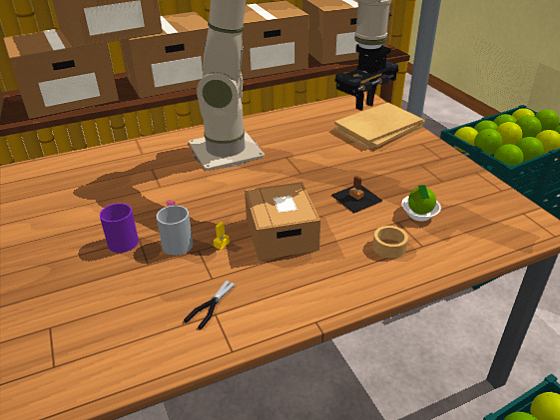

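View pics/wrist10.png

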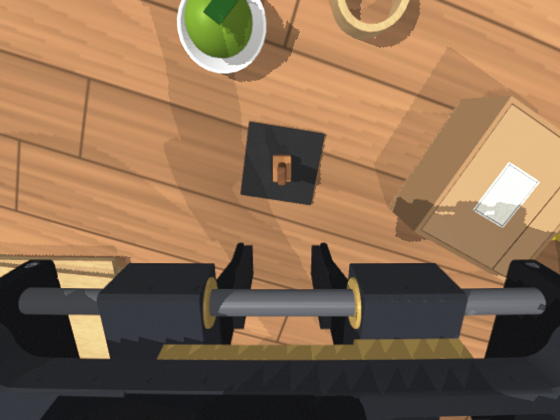

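View pics/top10.png

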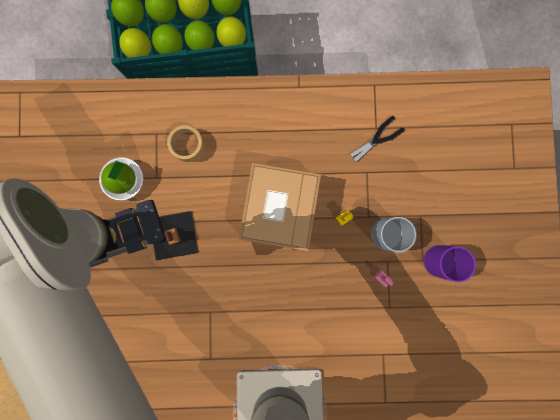

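The stamp stands on the mat at wrist pixel (282,170). The pot at top pixel (396,235), the tape (184,142), the bowl (121,179) and the snips (375,140) have not moved. The gripper is clear of everything.

```bash
python3 -c "
from bench import r
print(r.close_job())"
```

```text
the job is handed in; nothing more can be done
None
```

I lifted the stamp out of the pot, pressed it on the label, stood it on the mat and let go. The job is handed in; it took about 20 s of the 58 s allowed, and no verdict was reported.

- **Press:** I held it for just over a second. The wrist force reading rose from 10.1 to 11.8 N. With about 0.9 N added for the no-load offset, that is about 11 to 12.7 N, well below the 18 N that crushes the carton. The readings scatter by about 0.6 N. The stamp was within about 2 mm of the label's middle, and the tool was aligned with the label to within about 0.1°.
- **Placing:** The stamp stands released and upright, with its centre about 1 mm from the measured middle of the mat. Its handle top reads 0.081 m high, where 0.082 m is expected. The gripper is about 0.2 m clear above it.
- **Pot and bystanders:** The pot measures within 1 mm of where it started. The tape roll, snips and bowl show at the same pixels as at the start.
- **Disagreements:** The top and scene views differed by up to 3 mm on the label and 2 to 3 mm on the mat. For the label I used the top view, and the wrist view agreed with it. For the mat I aimed close to the top view's value. A plane fit to the stamp's foot while it was held gave a tilt of 0.035 rad. I put that down to edge pixels; it is within the 0.1 rad limit.

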